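# Refit the index plate and snap its retaining clip into the spindle groove

## Task

Put the indexing head back together: lower the drilled, notched index plate, hub upward, over the spindle until it rests on its seat, then take the black E-shaped retaining clip by its tab and press it sideways into the spindle groove just above the hub until it snaps fully home, and let go. The spindle is clamped at a different height every time, so find the groove by light touch and do not force the clip: it snaps in under a light finger push of some 5 to 12 N, and pushing harder than 20 N would spoil it. Leave the other things on the desk where they are.

Things in the scene. Friction and masses are not known exactly. Their poses are not given: they have to be found in the camera images.
- indexer: the indexing head, fixed: aluminium base plate 112 x 84 x 10 mm (x -50 to +62 mm) with a round grey housing, 42 mm across, and an upright steel spindle on the housing's axis. Origin on that axis at desk level, z up. A plunger block (14 x 22 mm, top 31 mm above the desk) stands 43 to 57 mm from the axis on the +x side; it does not touch the index plate.
- indexer_seat (a point): the middle of the housing's flat top, the seat, on the spindle's axis, 24 mm above the desk; the underside of the index plate rests here. The spindle passes up through it, 20 mm in diameter, with a chamfered top.
- groove_range (a point): a point on the spindle's axis 56 mm above the desk, the middle of the range of the groove. The groove is 6.5 mm wide (vertically), core 14 mm in diameter. The spindle is firmly clamped (it does not give way) at a height different every time, to suit the lift the plate needs, and not reported: the groove's middle is within 6 mm above or below this point. The spindle's top is 13 mm above the groove's middle.
- plate_center (a point): the loose steel index plate (0.11 to 0.23 kg): drilled, notched disc 64 mm in diameter, 8 mm thick, a hub 30 mm in diameter standing 14 mm above it (22 mm in all), a bore 22 mm in diameter right through. It starts flat on the desk, hub up. This point is on its axis, half-way up (11 mm above its underside); z is its axis. Once seated, its hub's top is 46 mm above the desk.
- clip_bore (a point): the middle of the bore of the loose clip, half-way through its thickness: black plastic, 37 g, 5 mm thick, 29 mm across, an open E. z is its axis, the mouth opens to +x, the tab lies along -x. It starts flat on the desk (this point at 2.5 mm). Seated, this point lies on the spindle's axis (0.2 mm play); the clip may then turn freely, and the tab droop a little.
- clip_jaws (a point): the middle of the clip's mouth, between the tips of its two springy jaws, 5 mm ahead (+x) of the bore. Pushed at the spindle at groove height, the tips meet the core with the bore about 10 mm from the axis, spread, and snap past under 5 to 12 N. At other heights they meet the spindle with the bore still 14.5 mm away and cannot pass. It enters freely within 0.75 mm of the groove's middle height.
- clip_tab (a point): the middle of the clip's ribbed finger tab, 29 mm behind the bore (-x) and 5 mm above the clip's underside (2.5 mm above the bore point). The tab is 14 mm wide (y), 10 mm thick and runs from 17 to 41 mm behind the bore; its underside is level with the clip's. Take it by its sides. z up, x towards the mouth.
Mind the look-alikes: they are no part of the job. Leave any orange or purple look-alike of the part that bears plate_center alone.

How it is judged:
By the outcome, as a careful person would: the job done as asked, in the order asked, and still so for the second after the job is handed in, with the robot touching nothing.
It also fails if it takes over 72 s, if anything falls off the work surface, if the arm or the gripper's body presses on something with over 40 N, if the wrist force passes 120 N, or if a joint passes its speed limit or range.

## Robot

A 7-joint arm with a two-finger parallel gripper is mounted at the origin on a cart in front of the work surface, level with it; the furniture and walls round the work are solid. World frame = base frame: x ahead of the robot, y to its left, z up, the work surface at z = 0. Lengths are in mm, angles in rad, forces in N, time in s.
With the tool pointing down it reaches from about 400 to 875 mm from the base axis. Payload 4.4 kg.
Tool frame: the origin (TCP) lies between the finger pads; the fingertips stand ctrl.tcp_to_tips ahead of it and the grasp point (between the pads) lies 8 mm behind it (ctrl.tcp_to_tips is the distance from the TCP to the fingertips, in mm); z points along the fingers, y is the direction in which the jaws open and shut (so a half turn about z gives the same grasp; the last joint's range is limited). The gripper opens to 85 mm and grips with 20 to 120 N. Pads are 22 mm wide; open, the fingers measure 114 mm over their backs; the gripper's body (76 mm by 85 mm) begins 54 mm behind the grasp point. The pads swing forward as they close: fully open they stand 13 mm farther back than shut.
Start: joints at [-1.258, 0.628, 0.038, 1.517, -0.027, 0.996, -0.02], TCP at [240.352, 603.944, 242.313] pointing down, gripper open.
Joint ranges: [-3.06, 3.06], [-0.37, 2.12], [-1.25, 1.32], [0.18, 2.47], [-1.1, 4.24], [0.23, 1.98], [-2.94, 2.94]. Speed limits (rad/s): [2.57, 2.57, 3.14, 3.14, 3.14, 3.14, 3.14].

## Interface

Orientations are given as [roll, pitch, yaw] about the fixed x, y, z axes, in that order (R = Rz(yaw) Ry(pitch) Rx(roll)).
In Python, from cell import ctrl gives the robot as it stands.
- The arm moves only by the tool send_rows, never from a script. Its argument "rows" is a list of rows, each an object of numbers: "x", "y", "z": the shift along the world's x, y, z in cm; "roll": the turn about the world's z in degrees; "claw": the closure, from 0 (fully open) to 1 (shut). A call has 1 to 5 rows; each row is the pose to reach, as a shift and turn from the pose commanded when the call began; what a row does not reach only later rows make up. A row lasts 1/12 s, in which the tool goes at most 41.7 mm and 7.16 degrees, less where a joint would pass 70% of its speed; a pose out of reach is approached as far as the arm can. A call with a gripper value outside its range is refused whole. The fingers move at their own pace and stop on an object; the grip force is fixed at half the most. Time passes only in rows, so rows that repeat a pose let the fingers close. It gives the time, the measured TCP pose, the force and the opening at its end, in the units of the state.
- ctrl.read_state(): the state, without advancing time (a new reading comes with each control period).
- ctrl.get_image(name): name is "side" or "top" or "wrist"; returns (picture, depth): 400x640x3 uint8, blue, green, red; 400x640 float32, mm along the optical axis (not along the pixel's ray), 0 where there is no reading.
- ctrl.get_calibration(name): a dict with "intrinsics" (3x3 intrinsics, pixels), "T" (4x4, takes a point from camera to world coordinates). Camera axes: x right, y down, z forward; pixel columns grow to the right and rows downward; lengths in mm; the calibration is good to about 2 mm. The wrist camera is an equidistant fisheye: a pixel r from the principal point sees the ray r / f radians off the axis. A picture is of the moment at which its call begins: read the wrist's pose just before it. get_calibration takes no time and is no camera call; for the wrist camera it gives the pose at the moment of the call.
- ctrl.finish_job(): hands the job in, once; it reports no verdict.
Trained networks look in the newest picture that a camera, given by its name, has taken for a name from the list of things; names that differ only in an ending like _2 or _b are one class to them, and where a whole thing is asked for, a point or a joint stands for the part that bears it (a point fixed in the world has none). Each returns a list of dicts, best first, with "confidence" (0 to 1); they miss things now and then, are a little off and sometimes report something else, mostly with a low value. They report only what shows in the picture. A call takes as long as a camera call. They do not tell look-alikes from the thing itself.
- ctrl.recognise(camera, query): "uv" ([column, row] in pixels, amid what is visible of it).
- ctrl.regions_of(camera, query): "region" (400x640 bool, what is visible of it) and "uv" ([column, row] in pixels, amid what is visible of it).
- ctrl.place_of(camera, query): "uv" ([column, row] in pixels: a listed point, or the origin of a listed thing).
The state is a dict: "clock": time; "qpos": joint angles; "qd": joint speeds; "tau": joint torques, N m; "eef_pos": TCP position; "tool_rot": TCP orientation; "force": force on the tool from outside, world axes, zero at the start; "torque": the same for the moment, N m; "width": finger opening in mm.
Only numpy, scipy, OpenCV 4.12 (cv2) and the standard library are available. Lean on these libraries where they do the work, as an engineer would, in place of code of your own. Each camera call takes 0.05 s, during which the arm holds its last target. There are 200 camera calls.

## Working session

There is one attempt and no reset: what is moved stays moved. The work goes in short steps, Python scripts to look and compute and a tool call to move; the robot and the scene stay as the last step left them, time stands still between calls to the robot, and variables do not carry over. Pictures are saved under pics/ and viewed, on a budget of 10 in all, crops included, one or two more only if the job needs it, and the job is handed in when it is done.

Besides the shell and the picture viewer there is one more tool, called after "Call:" as name(argument=value, ...), one argument or row to a line, values as JSON. send_rows: Moves the arm, as the interface text tells. Its arguments: {"type":"object","properties":{"rows":{"type":"array"}},"required":["rows"]}

```bash
ls; mkdir -p pics; cat > h.py <<'E'
import numpy as np, cv2
from cell import ctrl
def w(cam,uv,depth=None,z=None,cal=None):
    c=cal or ctrl.get_calibration(cam);K=np.array(c['intrinsics']);T=np.array(c['T'])
    a=(uv[0]-K[0,2])/K[0,0];b=(uv[1]-K[1,2])/K[1,1]
    if cam=='wrist':
        r=np.hypot(a,b);s=np.sin(r)/r if r>1e-9 else 1;d=np.array([a*s,b*s,np.cos(r)])
    else: d=np.array([a,b,1.])
    D=T[:3,:3]@d;o=T[:3,3]
    if z is not None: return o+D*(z-o[2])/D[2]
    return o+D*depth/d[2]
E
python3 - <<'E'
from h import *
s=ctrl.read_state();print({k:np.round(v,3).tolist() for k,v in s.items()},ctrl.tcp_to_tips)
for c in('top','side'):
    im,d=ctrl.get_image(c);cv2.imwrite(f'pics/{c}0.png',im);np.save(f'{c}d.npy',d)
    for n,z in(('indexer',0),('indexer_seat',24),('plate_center',11),('clip_bore',2.5),('clip_jaws',2.5),('clip_tab',5)):
        for r in ctrl.place_of(c,n)[:4]: print(c,n,np.round(r['uv'],1),round(r['confidence'],2),np.round(w(c,r['uv'],z=z),1))
E
```

```text
pics
{'clock': 0.0, 'qpos': [-1.258, 0.629, 0.038, 1.518, -0.027, 0.996, -0.02], 'qd': [0.0, -0.0, -0.001, 0.0, -0.002, -0.0, 0.0], 'tau': [-0.0, -56.34, 1.226, -19.345, 0.011, 0.01, -0.0], 'eef_pos': [240.107, 603.373, 241.377], 'tool_rot': [-3.14, 0.0, 2.763], 'force': [0.37, 0.516, -0.376], 'torque': [0.01, -0.003, -0.003], 'width': 85.214} 11.0
top indexer [287.2 262.6] 0.64 [459.8 103.    0. ]
top indexer_seat [287.7 264.9] 0.94 [455.5 100.1  24. ]
top plate_center [327.1 154.8] 0.88 [746.2  -8.5  11. ]
top plate_center [343.2 261.1] 0.88 [461.6 -45.2  11. ]
top plate_center [226.8 257.7] 0.86 [476.3 260.7  11. ]
top plate_center [311.8 121.4] 0.67 [839.   31.2  11. ]
top clip_bore [414.  262.1] 0.54 [ 454.8 -234.2    2.5]
top clip_jaws [410.5 258.1] 0.65 [ 465.5 -225.3    2.5]
top clip_tab [419.3 273.1] 0.66 [ 425.9 -246.5    5. ]
side indexer [260.7 227.3] 0.62 [451.  107.1   0. ]
side indexer [335.7 308.2] 0.33 [ 465.9 -233.7   -0. ]
side indexer_seat [261.7 222.8] 0.61 [449.5  92.5  24. ]
side plate_center [398.3 191.5] 0.82 [839.3  40.1  11. ]
side plate_center [382.8 210.6] 0.78 [748.3 -11.8  11. ]
side plate_center [245.6 192.3] 0.74 [478.2 265.   11. ]
side plate_center [289.2 256.7] 0.57 [454.2 -46.9  11. ]
side clip_bore [334.1 309.8] 0.55 [ 459.4 -237.8    2.5]
side clip_bore [322.7 312.7] 0.16 [ 435.4 -232.3    2.5]
side clip_jaws [335.3 307.8] 0.56 [ 464.5 -234.3    2.5]
side clip_tab [323.2 315. ] 0.75 [ 431.9 -240.4    5. ]
```

```bash
python3 - <<'E'
import cv2,numpy as np
a=cv2.imread('pics/top0.png');b=cv2.imread('pics/side0.png')
cv2.imwrite('pics/v1.png',cv2.resize(a[90:330,180:480],(800,640))[:600])
E
```

```text
(no output)
```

View pics/v1.png

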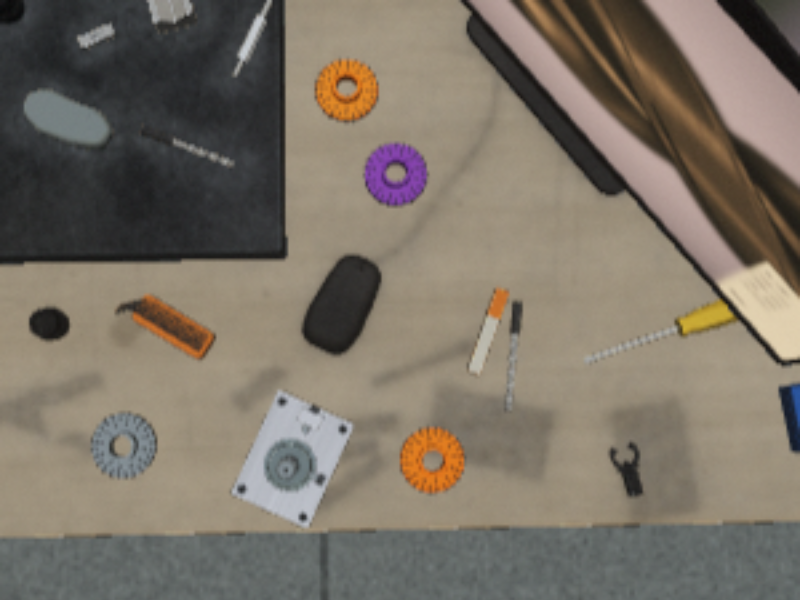

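View pics/side0.png

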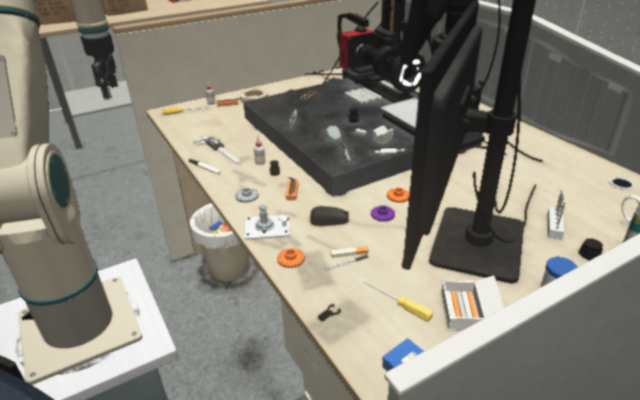

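The grey plate is at about top (227,258), the indexer at (288,265) and the clip at (414,262). The orange and purple look-alikes are elsewhere. I'll go above the grey plate first.

Call:
send_rows(
  rows=[
    {"x": 3,"y": -2.5},
    {"x": 6,"y": -5},
    {"x": 9,"y": -8},
    {"x": 12,"y": -11},
    {"x": 14,"y": -14},
  ],
)

```text
$.rows[0]: bad value
```

Call:
send_rows(
  rows=[
    {"x": 2,"y": -4},
    {"x": 4,"y": -8},
    {"x": 6,"y": -12},
    {"x": 8,"y": -16},
    {"x": 9.7,"y": -20.2},
  ],
)

```text
$.rows[0]: bad value
```

Call:
send_rows(
  rows=[
    {"z": -2},
    {"z": -4},
    {"z": -4},
    {"z": -4},
  ],
)

```text
$.rows[0]: bad value
```

```bash
python3 - <<'E'
from h import *
s=ctrl.read_state();print({k:np.round(s[k],3).tolist() for k in('clock','eef_pos','tool_rot','force','qpos')})
cal=ctrl.get_calibration('wrist');print(cal)
im,d=ctrl.get_image('wrist');cv2.imwrite('pics/w1.png',im)
for n,z in(('plate_center',11),('indexer_seat',24)):
    for r in ctrl.place_of('wrist',n)[:4]: 
        u=r['uv'];print(n,np.round(u,1),round(r['confidence'],2),np.round(w('wrist',u,z=z,cal=cal),1),d[int(u[1]),int(u[0])])
E
```

```text
{'clock': 0.7, 'eef_pos': [240.351, 603.949, 242.336], 'tool_rot': [3.142, -0.0, 2.763], 'force': [-0.311, -0.464, 0.404], 'qpos': [-1.258, 0.628, 0.038, 1.517, -0.027, 0.996, -0.02]}
{'intrinsics': array([[309.70691629,   0.        , 314.91122997],
       [  0.        , 309.70691629, 203.71542719],
       [  0.        ,   0.        ,   1.        ]]), 'T': array([[ 3.69081274e-01,  8.97898289e-01,  2.39911807e-01,
         1.80071839e+02],
       [ 9.29397106e-01, -3.56622512e-01, -9.50862911e-02,
         6.27861314e+02],
       [ 1.80133399e-04,  2.58067909e-01, -9.66126763e-01,
         3.73013481e+02],
       [ 0.00000000e+00,  0.00000000e+00,  0.00000000e+00,
         1.00000000e+00]])}
plate_center [186.7 376.3] 0.6 [479.6 265.4  11. ] 61.119385
```

View pics/w1.png

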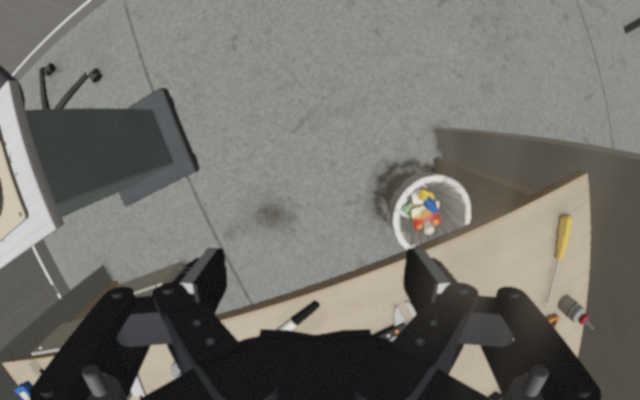

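The rows need every field. This wrist view shows the floor and the desk edge, with the fingers at the bottom and the camera on the tool's +x side.

Call:
send_rows(
  rows=[
    {"x": 3,"y": -2.5,"z": 0,"roll": 0,"claw": 0},
    {"x": 6,"y": -5,"z": 0,"roll": 0,"claw": 0},
    {"x": 9,"y": -8,"z": 0,"roll": 0,"claw": 0},
    {"x": 12,"y": -11,"z": 0,"roll": 0,"claw": 0},
    {"x": 14,"y": -14,"z": 0,"roll": 0,"claw": 0},
  ],
)

```text
clock: 1.27
eef_pos: [383.2, 462.3, 242.4]
tool_rot: [3.141, 0.002, 2.761]
force: [1.3, 1.0, -0.3]
width: 85.3
```

Call:
send_rows(
  rows=[
    {"x": 2,"y": -4,"z": 0,"roll": 0,"claw": 0},
    {"x": 4,"y": -8,"z": 0,"roll": 0,"claw": 0},
    {"x": 6,"y": -12,"z": 0,"roll": 0,"claw": 0},
    {"x": 8,"y": -16,"z": 0,"roll": 0,"claw": 0},
    {"x": 9.7,"y": -20,"z": 0,"roll": 0,"claw": 0},
  ],
)

```text
clock: 1.68
eef_pos: [472.7, 275.0, 242.6]
tool_rot: [3.141, 0.001, 2.763]
force: [0.5, 0.6, 0.1]
width: 85.3
```

Call:
send_rows(
  rows=[
    {"x": 0,"y": 0,"z": -2,"roll": 0,"claw": 0},
    {"x": 0,"y": 0,"z": -4,"roll": 0,"claw": 0},
    {"x": 0,"y": 0,"z": -6,"roll": 0,"claw": 0},
    {"x": 0,"y": 0,"z": -6,"roll": 0,"claw": 0},
    {"x": 0,"y": 0,"z": -6,"roll": 0,"claw": 0},
  ],
)

```text
clock: 2.1
eef_pos: [471.2, 276.5, 181.9]
tool_rot: [-3.14, -0.001, 2.763]
force: [-0.4, 0.3, 0.4]
width: 85.4
```

```bash
cat > look.py <<'E'
from h import *
import sys
s=ctrl.read_state();print({k:np.round(s[k],3).tolist() for k in('clock','eef_pos','tool_rot','force','qpos','width')})
cal=ctrl.get_calibration('wrist')
im,d=ctrl.get_image('wrist');cv2.imwrite(f'pics/{sys.argv[1]}.png',im);np.save(f'{sys.argv[1]}.npy',d);np.save(f'{sys.argv[1]}_T.npy',cal['T'])
Z=dict(plate_center=11,indexer_seat=24,clip_bore=2.5,clip_jaws=2.5,clip_tab=5)
for n in sys.argv[2:]:
    z=Z[n]
    for r in ctrl.place_of('wrist',n)[:3]:
        u=r['uv'];print(n,np.round(u,1),round(r['confidence'],2),np.round(w('wrist',u,z=z,cal=cal),1),d[int(u[1]),int(u[0])])
E
python3 look.py w2 plate_center indexer_seat
```

```text
{'clock': 2.1, 'eef_pos': [471.242, 276.475, 181.872], 'tool_rot': [-3.14, -0.001, 2.763], 'force': [-0.393, 0.274, 0.434], 'qpos': [-0.606, 0.56, 0.037, 1.871, -0.03, 0.713, 0.639], 'width': 85.445}
plate_center [ 93.8 267.7] 0.94 [458.8 -37.4  11. ] 326.2661
plate_center [308.6 198.7] 0.73 [478.4 266.6  11. ] 323.85065
indexer_seat [160.1 236.1] 0.77 [454.  101.2  24. ] 298.7907
indexer_seat [142.9 250.2] 0.59 [461.   69.4  24. ] 261.48123
```

View pics/w2.png

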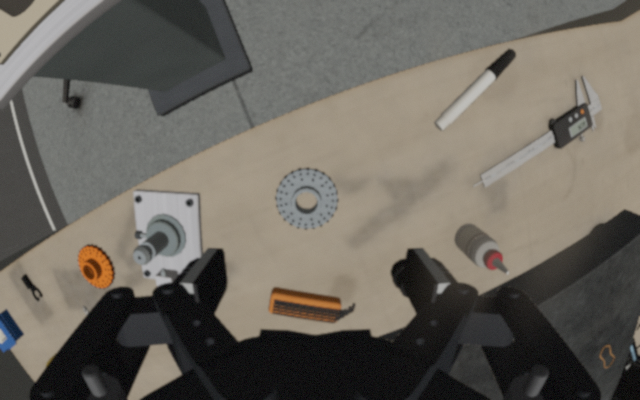

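The grey plate is in view at (307,198) and the indexer at (160,235), with the spindle head at (143,253). Next I'll refine both with depth.

```bash
cat >> h.py <<'E'
def cloud(name):
    d=np.load(name+'.npy');T=np.load(name+'_T.npy');K=np.array(ctrl.get_calibration('wrist')['intrinsics'])
    v,u=np.mgrid[:400,:640];a=(u-K[0,2])/K[0,0];b=(v-K[1,2])/K[1,1];r=np.hypot(a,b)+1e-9
    s=np.sin(r)/r/np.cos(r);P=np.stack([a*s,b*s,np.ones_like(a)],-1)*d[...,None]
    return P@T[:3,:3].T+T[:3,3]
def circ(xy):
    from scipy.optimize import least_squares
    f=lambda p:np.hypot(xy[:,0]-p[0],xy[:,1]-p[1])-p[2]
    return least_squares(f,[*xy.mean(0),15],loss='soft_l1',f_scale=.5).x
def bandcirc(P,c,R,z0,z1,which='outer'):
    m=(np.hypot(P[...,0]-c[0],P[...,1]-c[1])<R)&(P[...,2]>z0)&(P[...,2]<z1)
    q=P[m];xy=q[:,:2];k=xy.mean(0) if which=='outer' else np.array(c)
    h=cv2.convexHull(xy.astype(np.float32))[:,0]
    return circ(h),len(q),np.round(np.percentile(q[:,2],[5,50,95]),1)
E
python3 - <<'E'
from h import *
P=cloud('w2')
q=P[(np.hypot(P[...,0]-478,P[...,1]-266)<60)&(P[...,2]<60)];print('desk z',np.median(q[:,2]))
for a in [(4,13),(17,27)]: print('plate',a,bandcirc(P,(478,266),45,*a))
for a in [(17,30),(55,90)]: print('ind',a,bandcirc(P,(454,99),30 if a[0]<50 else 25,*a))
h=P[(np.hypot(P[...,0]-454,P[...,1]-99)<30)&(P[...,2]>28)]
print(np.histogram(h[:,2],bins=np.arange(28,90,2)))
E
```

```text
desk z -0.5811429694847732
plate (4, 13) (array([479.02641229, 263.7866515 ,  32.16129884]), 2293, array([5.7, 7. , 8.4]))
plate (17, 27) (array([478.8715215 , 263.78570917,  14.82860028]), 357, array([18.5, 20.8, 22. ]))
ind (17, 30) (array([457.1770466 ,  93.68946982,  25.47006945]), 705, array([18.5, 22.7, 26.3]))
ind (55, 90) (array([457.36927466, 100.71602758,   9.14120955]), 362, array([55.5, 69.5, 72.7]))
(array([ 21,  19,  18,  17,  23,  14,  21,  26,  17,  21,  24,  21,  23,
        57,  29,   6,   1,  19,  20,  33,  47, 105,  66,   0,   0,   0,
         0,   0,   0,   0]), array([28, 30, 32, 34, 36, 38, 40, 42, 44, 46, 48, 50, 52, 54, 56, 58, 60,
       62, 64, 66, 68, 70, 72, 74, 76, 78, 80, 82, 84, 86, 88]))
```

Call:
send_rows(
  rows=[
    {"x": 0.78,"y": -1.27,"z": -3,"roll": 0,"claw": 0.45},
    {"x": 0.78,"y": -1.27,"z": -6,"roll": 0,"claw": 0.45},
    {"x": 0.78,"y": -1.27,"z": -9,"roll": 0,"claw": 0.45},
    {"x": 0.78,"y": -1.27,"z": -11,"roll": 0,"claw": 0.45},
    {"x": 0.78,"y": -1.27,"z": -11,"roll": 0,"claw": 0.45},
  ],
)

```text
clock: 2.67
eef_pos: [477.8, 263.3, 69.8]
tool_rot: [-3.138, -0.003, 2.763]
force: [-0.4, -0.5, 0.2]
width: 47.1
```

```bash
python3 look.py w3 plate_center; python3 - <<'E'
from h import *
P=cloud('w3')
for a in [(4,13),(17,27)]: print('plate',a,bandcirc(P,(479,264),45,*a))
E
```

```text
{'clock': 2.667, 'eef_pos': [477.788, 263.297, 69.79], 'tool_rot': [-3.138, -0.003, 2.763], 'force': [-0.389, -0.481, 0.207], 'qpos': [-0.57, 0.737, 0.023, 1.942, -0.034, 0.469, 0.67], 'width': 47.06}
plate_center [ 39.7 304.3] 0.81 [459.5 -46.   11. ] 214.58832
plate_center [319.9 226.2] 0.62 [479.5 265.9  11. ] 211.93959
plate (4, 13) (array([478.92366796, 263.69976903,  32.33152155]), 5217, array([5.9, 7. , 8.3]))
plate (17, 27) (array([478.74201015, 263.69203925,  14.87237721]), 876, array([18.2, 20.7, 21.9]))
```

View pics/w3.png

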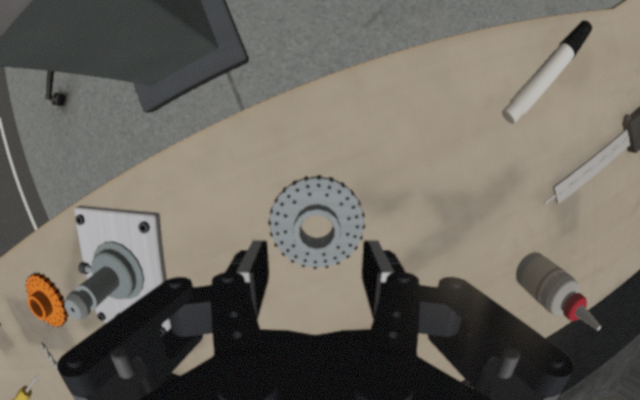

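The hub lies centred between the fingers at (317,225). I'll descend, grip it and lift it a little.

Call:
send_rows(
  rows=[
    {"x": 0.1,"y": 0.04,"z": -2,"roll": 0,"claw": 0.45},
    {"x": 0.1,"y": 0.04,"z": -3.5,"roll": 0,"claw": 0.45},
    {"x": 0.1,"y": 0.04,"z": -4.6,"roll": 0,"claw": 0.45},
    {"x": 0.1,"y": 0.04,"z": -4.8,"roll": 0,"claw": 0.45},
    {"x": 0.1,"y": 0.04,"z": -4.8,"roll": 0,"claw": 0.45},
  ],
)

```text
clock: 3.18
eef_pos: [480.9, 264.8, 25.0]
tool_rot: [3.141, 0.0, 2.763]
force: [0.6, 0.0, 0.5]
width: 46.7
```

Call:
send_rows(
  rows=[
    {"x": 0,"y": 0,"z": 0,"roll": 0,"claw": 1},
    {"x": 0,"y": 0,"z": 0,"roll": 0,"claw": 1},
    {"x": 0,"y": 0,"z": 0,"roll": 0,"claw": 1},
    {"x": 0,"y": 0,"z": 0,"roll": 0,"claw": 1},
    {"x": 0,"y": 0,"z": 0,"roll": 0,"claw": 1},
  ],
)

```text
clock: 3.6
eef_pos: [481.2, 264.7, 25.8]
tool_rot: [3.14, 0.001, 2.763]
force: [-0.6, -0.6, 5.3]
width: 26.3
```

Call:
send_rows(
  rows=[
    {"x": 0,"y": 0,"z": 2,"roll": 0,"claw": 1},
    {"x": 0,"y": 0,"z": 4,"roll": 0,"claw": 1},
    {"x": 0,"y": 0,"z": 7,"roll": 0,"claw": 1},
    {"x": 0,"y": 0,"z": 9,"roll": 0,"claw": 1},
    {"x": 0,"y": 0,"z": 9,"roll": 0,"claw": 1},
  ],
)

```text
clock: 4.02
eef_pos: [483.1, 265.9, 118.9]
tool_rot: [3.135, 0.005, 2.762]
force: [-0.3, 0.3, -2.1]
width: 26.4
```

```bash
python3 look.py w4 plate_center indexer_seat; python3 - <<'E'
from h import *
P=cloud('w4');print(cv2.__version__)
q=P[(np.hypot(P[...,0]-479,P[...,1]-264)<34)];print(np.histogram(q[:,2],bins=np.arange(-5,140,5)))
for a in [(88,101),(104,118)]: print('plate',a,bandcirc(P,(479,264),40,*a))
q=P[(np.hypot(P[...,0]-457,P[...,1]-97)<25)&(P[...,2]>61)];print(len(q),np.percentile(q[:,2],[5,50,90,99]))
for a in [(20,28),(67,90)]: print('ind',a,bandcirc(P,(457,97),27,*a))
E
```

```text
{'clock': 4.017, 'eef_pos': [483.123, 265.863, 118.864], 'tool_rot': [3.135, 0.005, 2.762], 'force': [-0.319, 0.256, -2.126], 'qpos': [-0.573, 0.657, 0.029, 1.914, -0.033, 0.563, 0.669], 'width': 26.428}
plate_center [315.8 249. ] 0.79 [519.6 253.   11. ] 269.55695
plate_center [ 62.7 278.5] 0.57 [457.9 -38.2  11. ] 258.60336
indexer_seat [132.8 247.5] 0.64 [456.8 101.3  24. ] 0.0
4.12.0
(array([1818,  157,    0,    0,    0,    0,    0,    0,    0,    0,    0,
          0,    0,    0,    0,    0,    0,    0,    0,  114, 3157, 2643,
        406, 1465,  334,  342,  338,  424]), array([ -5,   0,   5,  10,  15,  20,  25,  30,  35,  40,  45,  50,  55,
        60,  65,  70,  75,  80,  85,  90,  95, 100, 105, 110, 115, 120,
       125, 130, 135]))
plate (88, 101) (array([481.63930543, 266.59556967,  32.37378595]), 5493, array([ 97.4,  99.8, 100.7]))
plate (104, 118) (array([482.8377265 , 262.25725742,  19.39229227]), 2145, array([105.6, 113.4, 116.3]))
435 [63.63720995 70.73354558 72.46753283 73.12179854]
ind (20, 28) (array([457.78957119,  99.22872139,  20.76391839]), 816, array([20.9, 22.8, 25.1]))
ind (67, 90) (array([457.21300135, 100.54363416,   9.01257071]), 341, array([67.6, 71.4, 72.8]))
```

Call:
send_rows(
  rows=[
    {"x": 0.6,"y": -3,"z": 0,"roll": 0,"claw": 1},
    {"x": 1.2,"y": -7,"z": 0,"roll": 0,"claw": 1},
    {"x": 1.8,"y": -11,"z": 0,"roll": 0,"claw": 1},
    {"x": 2.4,"y": -15,"z": 0,"roll": 0,"claw": 1},
    {"x": 3.4,"y": -18.5,"z": 0,"roll": 0,"claw": 1},
  ],
)

```text
clock: 4.58
eef_pos: [512.3, 76.5, 112.7]
tool_rot: [-3.138, -0.004, 2.762]
force: [-0.5, -0.4, -1.2]
width: 26.4
```

Call:
send_rows(
  rows=[
    {"x": 0,"y": 0,"z": 0,"roll": 0,"claw": 1},
    {"x": 0,"y": 0,"z": 0,"roll": 0,"claw": 1},
    {"x": 0,"y": 0,"z": 0,"roll": 0,"claw": 1},
    {"x": 0,"y": 0,"z": 0,"roll": 0,"claw": 1},
  ],
)

```text
clock: 4.92
eef_pos: [513.6, 81.0, 113.5]
tool_rot: [-3.142, -0.002, 2.765]
force: [-0.4, 0.3, -2.9]
width: 26.2
```

```bash
python3 look.py w5 indexer_seat; python3 - <<'E'
from h import *
P=cloud('w5');e=np.array(ctrl.read_state()['eef_pos'])
print('plate',bandcirc(P,e[:2],40,e[2]-24,e[2]-16))
q=P[(np.hypot(P[...,0]-457,P[...,1]-99)<15)&(P[...,2]>61)];print(len(q),np.percentile(q[:,2],[5,50,90,99]))
for a in [(20,27),(63,80),(71,80)]: print('ind',a,bandcirc(P,(457.5,99.5),27 if a[0]<50 else 16,*a))
E
```

```text
{'clock': 4.917, 'eef_pos': [513.648, 80.994, 113.5], 'tool_rot': [-3.142, -0.002, 2.765], 'force': [-0.395, 0.341, -2.857], 'qpos': [-0.2, 0.637, -0.015, 1.992, 0.016, 0.514, 0.969], 'width': 26.229}
indexer_seat [311.5 131.1] 0.87 [457.7 100.5  24. ] 168.25249
plate (array([511.93997044,  81.69259331,  32.26772778]), 5751, array([93.1, 94.7, 95.8]))
3566 [ 69.4768935  244.31088502 244.31088502 244.31088502]
ind (20, 27) (array([457.28745031,  98.71488391,  20.75397855]), 1651, array([21.2, 22.8, 24.1]))
ind (63, 80) (array([457.53620186,  98.79770538,   9.81079932]), 927, array([68. , 71.6, 72.9]))
ind (71, 80) (array([457.26486723,  98.88324079,   8.12422528]), 599, array([71.2, 72. , 73. ]))
```

View pics/w5.png

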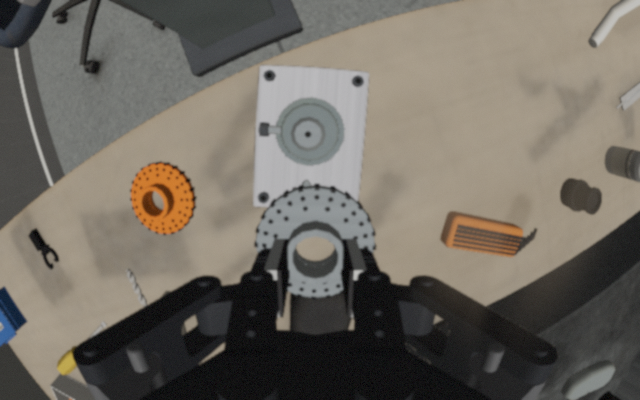

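The spindle head at (309,134) and the gripped plate at (315,240) are both clear here. I'll shift by the measured difference.

Call:
send_rows(
  rows=[
    {"x": -1.5,"y": 0.5,"z": 0,"roll": 0,"claw": 1},
    {"x": -3.5,"y": 1.1,"z": 0,"roll": 0,"claw": 1},
    {"x": -5,"y": 1.6,"z": 0,"roll": 0,"claw": 1},
    {"x": -5.45,"y": 1.71,"z": 0,"roll": 0,"claw": 1},
    {"x": -5.45,"y": 1.71,"z": 0,"roll": 0,"claw": 1},
  ],
)

```text
clock: 5.43
eef_pos: [458.6, 97.9, 114.3]
tool_rot: [-3.141, -0.001, 2.766]
force: [1.3, -0.0, -2.5]
width: 26.3
```

Call:
send_rows(
  rows=[
    {"x": 0,"y": 0,"z": 0,"roll": 0,"claw": 1},
    {"x": 0,"y": 0,"z": 0,"roll": 0,"claw": 1},
    {"x": 0,"y": 0,"z": 0,"roll": 0,"claw": 1},
    {"x": 0,"y": 0,"z": 0,"roll": 0,"claw": 1},
  ],
)

```text
clock: 5.77
eef_pos: [460.9, 96.3, 114.3]
tool_rot: [3.141, 0.001, 2.762]
force: [0.1, 0.7, -2.0]
width: 26.1
```

```bash
python3 look.py w6; python3 - <<'E'
from h import *
P=cloud('w6');e=np.array(ctrl.read_state()['eef_pos'])
print('plate',bandcirc(P,e[:2],40,e[2]-24,e[2]-16))
q=P[(np.hypot(P[...,0]-457.4,P[...,1]-98.8)<10)];print(np.histogram(q[:,2],np.arange(20,140,5)))
E
```

```text
{'clock': 5.767, 'eef_pos': [460.883, 96.316, 114.318], 'tool_rot': [3.141, 0.001, 2.762], 'force': [0.1, 0.677, -1.974], 'qpos': [-0.261, 0.59, -0.006, 2.123, 0.009, 0.428, 0.917], 'width': 26.055}
plate (array([459.1887805 ,  97.0237556 ,  32.29331847]), 5738, array([93.8, 95.4, 96.6]))
(array([ 0,  0,  0,  0,  0,  0,  0,  0,  0,  8, 41,  0,  0,  0,  0,  0,  3,
       92, 11,  0,  0,  0,  0]), array([ 20,  25,  30,  35,  40,  45,  50,  55,  60,  65,  70,  75,  80,
        85,  90,  95, 100, 105, 110, 115, 120, 125, 130, 135]))
```

Call:
send_rows(
  rows=[
    {"x": -0.18,"y": 0.18,"z": -0.5,"roll": 0,"claw": 1},
    {"x": -0.18,"y": 0.18,"z": -1,"roll": 0,"claw": 1},
    {"x": -0.18,"y": 0.18,"z": -1,"roll": 0,"claw": 1},
    {"x": -0.18,"y": 0.18,"z": -1,"roll": 0,"claw": 1},
    {"x": -0.18,"y": 0.18,"z": -1,"roll": 0,"claw": 1},
  ],
)

```text
clock: 6.23
eef_pos: [458.1, 98.3, 104.1]
tool_rot: [-3.141, -0.0, 2.763]
force: [-0.2, -0.4, -1.5]
width: 26.5
```

Call:
send_rows(
  rows=[
    {"x": 0,"y": 0,"z": 0,"roll": 0,"claw": 1},
    {"x": 0,"y": 0,"z": 0,"roll": 0,"claw": 1},
    {"x": 0,"y": 0,"z": 0,"roll": 0,"claw": 1},
  ],
)

```text
clock: 6.48
eef_pos: [458.3, 98.4, 104.4]
tool_rot: [3.141, 0.0, 2.763]
force: [0.0, -0.0, -1.9]
width: 26.6
```

```bash
cat > pl.py <<'E'
from h import *
s=ctrl.read_state();e=np.array(s['eef_pos']);P=cloud('w7')
print('plate',bandcirc(P,e[:2],40,e[2]-24,e[2]-16))
E
python3 look.py w7;python3 pl.py; python3 look.py w7; python3 pl.py
```

```text
{'clock': 6.483, 'eef_pos': [458.329, 98.364, 104.439], 'tool_rot': [3.141, 0.0, 2.763], 'force': [0.028, -0.027, -1.883], 'qpos': [-0.267, 0.607, -0.006, 2.134, 0.008, 0.4, 0.912], 'width': 26.581}
plate (array([456.73582402,  99.02266794,  32.31251229]), 5744, array([83.9, 85.6, 86.7]))
{'clock': 6.533, 'eef_pos': [458.297, 98.359, 104.431], 'tool_rot': [3.141, 0.0, 2.763], 'force': [0.224, -0.511, -1.396], 'qpos': [-0.267, 0.607, -0.006, 2.134, 0.009, 0.4, 0.912], 'width': 26.156}
plate (array([456.57593231,  99.00277495,  32.23378867]), 5738, array([83.9, 85.5, 86.7]))
```

Call:
send_rows(
  rows=[
    {"x": 0.07,"y": -0.02,"z": 0,"roll": 0,"claw": 1},
    {"x": 0.07,"y": -0.02,"z": -0.3,"roll": 0,"claw": 1},
    {"x": 0.07,"y": -0.02,"z": -0.6,"roll": 0,"claw": 1},
    {"x": 0.07,"y": -0.02,"z": -0.8,"roll": 0,"claw": 1},
    {"x": 0.07,"y": -0.02,"z": -0.8,"roll": 0,"claw": 1},
  ],
)

```text
clock: 7.0
eef_pos: [458.5, 98.1, 95.8]
tool_rot: [-3.141, -0.001, 2.763]
force: [-1.1, 0.4, -2.6]
width: 26.2
```

Call:
send_rows(
  rows=[
    {"x": 0,"y": 0,"z": -0.2,"roll": 0,"claw": 1},
    {"x": 0,"y": 0,"z": -0.4,"roll": 0,"claw": 1},
    {"x": 0,"y": 0,"z": -0.5,"roll": 0,"claw": 1},
    {"x": 0,"y": 0,"z": -0.5,"roll": 0,"claw": 1},
  ],
)

```text
clock: 7.33
eef_pos: [458.7, 98.1, 91.0]
tool_rot: [-3.141, -0.0, 2.763]
force: [0.3, -0.2, -2.0]
width: 26.3
```

Call:
send_rows(
  rows=[
    {"x": 0,"y": 0,"z": -0.4,"roll": 0,"claw": 1},
    {"x": 0,"y": 0,"z": -0.8,"roll": 0,"claw": 1},
    {"x": 0,"y": 0,"z": -1.2,"roll": 0,"claw": 1},
    {"x": 0,"y": 0,"z": -1.5,"roll": 0,"claw": 1},
    {"x": 0,"y": 0,"z": -1.5,"roll": 0,"claw": 1},
  ],
)

```text
clock: 7.75
eef_pos: [458.4, 98.0, 75.6]
tool_rot: [-3.141, -0.001, 2.763]
force: [-0.2, 0.1, -1.9]
width: 26.4
```

Call:
send_rows(
  rows=[
    {"x": 0,"y": 0,"z": -0.4,"roll": 0,"claw": 1},
    {"x": 0,"y": 0,"z": -0.8,"roll": 0,"claw": 1},
    {"x": 0,"y": 0,"z": -1.2,"roll": 0,"claw": 1},
    {"x": 0,"y": 0,"z": -1.5,"roll": 0,"claw": 1},
    {"x": 0,"y": 0,"z": -1.5,"roll": 0,"claw": 1},
  ],
)

```text
clock: 8.17
eef_pos: [458.5, 98.1, 60.6]
tool_rot: [-3.141, -0.001, 2.763]
force: [0.8, 0.6, -2.9]
width: 26.3
```

Call:
send_rows(
  rows=[
    {"x": 0,"y": 0,"z": -0.4,"roll": 0,"claw": 1},
    {"x": 0,"y": 0,"z": -0.7,"roll": 0,"claw": 1},
    {"x": 0,"y": 0,"z": -0.95,"roll": 0,"claw": 1},
    {"x": 0,"y": 0,"z": -0.95,"roll": 0,"claw": 1},
    {"x": 0,"y": 0,"z": -0.95,"roll": 0,"claw": 1},
  ],
)

```text
clock: 8.58
eef_pos: [458.8, 98.1, 51.7]
tool_rot: [-3.141, -0.0, 2.763]
force: [-0.2, -1.3, -2.6]
width: 26.1
```

Call:
send_rows(
  rows=[
    {"x": 0,"y": 0,"z": -0.05,"roll": 0,"claw": 1},
    {"x": 0,"y": 0,"z": -0.1,"roll": 0,"claw": 1},
    {"x": 0,"y": 0,"z": -0.1,"roll": 0,"claw": 1},
  ],
)

```text
clock: 8.83
eef_pos: [458.9, 98.2, 50.9]
tool_rot: [3.141, 0.0, 2.763]
force: [-0.3, -0.8, -1.3]
width: 26.3
```

Call:
send_rows(
  rows=[
    {"x": 0,"y": 0,"z": -0.05,"roll": 0,"claw": 1},
    {"x": 0,"y": 0,"z": -0.1,"roll": 0,"claw": 1},
    {"x": 0,"y": 0,"z": -0.1,"roll": 0,"claw": 1},
  ],
)

```text
clock: 9.08
eef_pos: [459.0, 98.2, 49.9]
tool_rot: [3.141, 0.0, 2.763]
force: [-0.2, -0.4, -1.1]
width: 26.3
```

Call:
send_rows(
  rows=[
    {"x": 0,"y": 0,"z": -0.05,"roll": 0,"claw": 1},
    {"x": 0,"y": 0,"z": -0.05,"roll": 0,"claw": 1},
    {"x": 0,"y": 0,"z": -0.05,"roll": 0,"claw": 1},
  ],
)

```text
clock: 9.33
eef_pos: [459.0, 98.2, 49.8]
tool_rot: [3.141, 0.0, 2.763]
force: [-0.5, 0.3, 4.9]
width: 26.2
```

The upward force of 4.9 N at TCP z 49.8 shows the plate is seated. I'll release it, lift, and travel to the clip while turning.

Call:
send_rows(
  rows=[
    {"x": 0,"y": 0,"z": 0,"roll": 0,"claw": 0.45},
    {"x": 0,"y": 0,"z": 0,"roll": 0,"claw": 0.45},
    {"x": 0,"y": 0,"z": 0,"roll": 0,"claw": 0.45},
    {"x": 0,"y": 0,"z": 0,"roll": 0,"claw": 0.45},
  ],
)

```text
clock: 9.67
eef_pos: [458.9, 98.2, 49.3]
tool_rot: [3.142, 0.0, 2.763]
force: [-1.0, -0.1, 0.8]
width: 47.0
```

Call:
send_rows(
  rows=[
    {"x": 0,"y": 0,"z": 1,"roll": 0,"claw": 0.45},
    {"x": 0,"y": 0,"z": 3,"roll": 0,"claw": 0.45},
    {"x": 0,"y": 0,"z": 6,"roll": 0,"claw": 0.45},
    {"x": 0,"y": 0,"z": 9,"roll": 0,"claw": 0.45},
    {"x": 0,"y": 0,"z": 12,"roll": 0,"claw": 0.45},
  ],
)

```text
clock: 10.08
eef_pos: [458.4, 98.1, 171.1]
tool_rot: [-3.141, -0.0, 2.763]
force: [1.2, -0.0, -0.3]
width: 47.1
```

Call:
send_rows(
  rows=[
    {"x": 0,"y": -2,"z": 0,"roll": -7,"claw": 0.45},
    {"x": 0,"y": -4,"z": 0,"roll": -14,"claw": 0.45},
    {"x": 0,"y": -6,"z": 0,"roll": -21,"claw": 0.45},
    {"x": 0,"y": -8,"z": 0,"roll": -28,"claw": 0.45},
    {"x": 0,"y": -10,"z": 0,"roll": -35,"claw": 0.45},
  ],
)

```text
clock: 10.5
eef_pos: [458.7, -2.6, 170.2]
tool_rot: [3.141, -0.0, 2.146]
force: [-0.5, -0.3, -0.4]
width: 47.3
```

Call:
send_rows(
  rows=[
    {"x": 0,"y": -2,"z": 0,"roll": -7,"claw": 0.45},
    {"x": 0,"y": -4,"z": 0,"roll": -14,"claw": 0.45},
    {"x": 0,"y": -6,"z": 0,"roll": -21,"claw": 0.45},
    {"x": 0,"y": -8,"z": 0,"roll": -28,"claw": 0.45},
    {"x": 0,"y": -10,"z": 0,"roll": -35,"claw": 0.45},
  ],
)

```text
clock: 10.92
eef_pos: [458.7, -102.6, 170.0]
tool_rot: [3.141, -0.001, 1.535]
force: [0.4, 0.6, -0.2]
width: 46.8
```

Call:
send_rows(
  rows=[
    {"x": 0,"y": -2,"z": 0,"roll": -7,"claw": 0.45},
    {"x": 0,"y": -4,"z": 0,"roll": -14,"claw": 0.45},
    {"x": 0,"y": -6,"z": 0,"roll": -21,"claw": 0.45},
    {"x": 0,"y": -8,"z": 0,"roll": -28,"claw": 0.45},
    {"x": 0,"y": -9,"z": 0,"roll": -35,"claw": 0.45},
  ],
)

```text
clock: 11.33
eef_pos: [458.8, -194.4, 170.3]
tool_rot: [3.14, -0.0, 0.922]
force: [-0.1, -0.3, 0.5]
width: 47.0
```

Call:
send_rows(
  rows=[
    {"x": -1,"y": -1,"z": 0,"roll": -7,"claw": 0.7},
    {"x": -2,"y": -2,"z": 0,"roll": -14,"claw": 0.7},
    {"x": -3,"y": -3,"z": 0,"roll": -21,"claw": 0.7},
    {"x": -3,"y": -4,"z": 0,"roll": -28,"claw": 0.7},
    {"x": -3,"y": -5,"z": 0,"roll": -31,"claw": 0.7},
  ],
)

```text
clock: 11.75
eef_pos: [428.5, -242.0, 169.9]
tool_rot: [-3.141, -0.001, 0.384]
force: [1.0, -0.7, 0.5]
width: 26.0
```

```bash
python3 look.py w8 clip_bore clip_jaws clip_tab
```

```text
{'clock': 11.75, 'eef_pos': [428.484, -241.958, 169.867], 'tool_rot': [-3.141, -0.001, 0.384], 'force': [0.963, -0.665, 0.511], 'qpos': [0.033, 0.595, 0.638, 2.037, -0.557, 0.686, -0.154], 'width': 26.042}
clip_bore [317.7 157.7] 0.83 [ 459.  -232.6    2.5] 300.36877
clip_jaws [319.4 155.5] 0.93 [ 461.6 -233.4    2.5] 299.8993
clip_tab [315.  185.8] 0.64 [ 432.8 -240.5    5. ] 296.8655
```

View pics/w8.png

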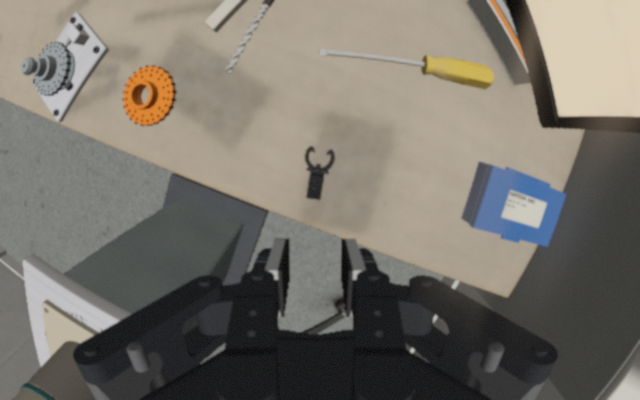

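The clip lies at (315,185) to (319,155), almost aligned with the tool, and the plate sits on the indexer at (47,68).

```bash
cat > clip.py <<'E'
from h import *
import sys
n=sys.argv[1]
P=cloud(n);im=cv2.imread(f'pics/{n}.png')
m=(np.hypot(P[...,0]-448,P[...,1]-236)>=0)&(np.hypot(P[...,0]-448,P[...,1]+236)<50)&(im.max(2)<75)&(P[...,2]<25)
q=P[m];ze=5.0
# project onto ray plane irrelevant: use depth
(c,wh,an)=cv2.minAreaRect(q[:,:2].astype(np.float32));print('all',len(q),c,wh,an,np.percentile(q[:,2],[5,50,95]))
t=q[q[:,2]>6.5];(c,wh,an)=cv2.minAreaRect(t[:,:2].astype(np.float32));print('tab',len(t),t[:,:2].mean(0),c,wh,an)
E
python3 clip.py w8
```

```text
all 523 (444.81549072265625, -237.5039520263672) (46.92344665527344, 26.525041580200195) 12.862933158874512 [ 2.88456197  8.15105365 10.08083212]
tab 289 [ 433.30185013 -240.08047046] (433.28533935546875, -239.9753875732422) (23.300851821899414, 12.095218658447266) 12.496777534484863
```

Call:
send_rows(
  rows=[
    {"x": 0.48,"y": 0.2,"z": -3,"roll": -5,"claw": 0.7},
    {"x": 0.48,"y": 0.2,"z": -6,"roll": -9.4,"claw": 0.7},
    {"x": 0.48,"y": 0.2,"z": -9,"roll": -9.4,"claw": 0.7},
    {"x": 0.48,"y": 0.2,"z": -12,"roll": -9.4,"claw": 0.7},
    {"x": 0.48,"y": 0.2,"z": -12,"roll": -9.4,"claw": 0.7},
  ],
)

```text
clock: 12.37
eef_pos: [431.7, -236.8, 45.3]
tool_rot: [-3.135, 0.005, 0.228]
force: [-0.3, 1.2, -0.2]
width: 26.2
```

Call:
send_rows(
  rows=[
    {"x": 0,"y": 0,"z": 0,"roll": 0,"claw": 0.7},
    {"x": 0,"y": 0,"z": 0,"roll": 0,"claw": 0.7},
    {"x": 0,"y": 0,"z": 0,"roll": 0,"claw": 0.7},
  ],
)

```text
clock: 12.62
eef_pos: [434.8, -240.4, 51.0]
tool_rot: [3.14, -0.002, 0.226]
force: [0.8, -0.3, -0.1]
width: 25.9
```

```bash
python3 look.py w9 clip_bore clip_jaws clip_tab; python3 clip.py w9
```

```text
{'clock': 12.617, 'eef_pos': [434.788, -240.377, 51.024], 'tool_rot': [3.14, -0.002, 0.226], 'force': [0.839, -0.331, -0.129], 'qpos': [0.157, 0.786, 0.447, 2.095, -0.812, 0.435, -0.099], 'width': 25.855}
clip_bore [315.5 189. ] 0.82 [ 460.9 -235.1    2.5] 187.95427
clip_jaws [314.1 180.4] 0.95 [ 465.8 -233.1    2.5] 184.30937
clip_tab [310.8 235.4] 0.68 [ 432.7 -238.7    5. ] 184.38748
all 1671 (445.6982421875, -237.4497528076172) (48.939125061035156, 27.8538818359375) 13.188055038452148 [2.88384511 5.11545408 9.8992149 ]
tab 805 [ 433.55844495 -240.13863979] (433.1303405761719, -240.21841430664062) (23.206985473632812, 12.78712272644043) 13.135303497314453
```

View pics/w9.png

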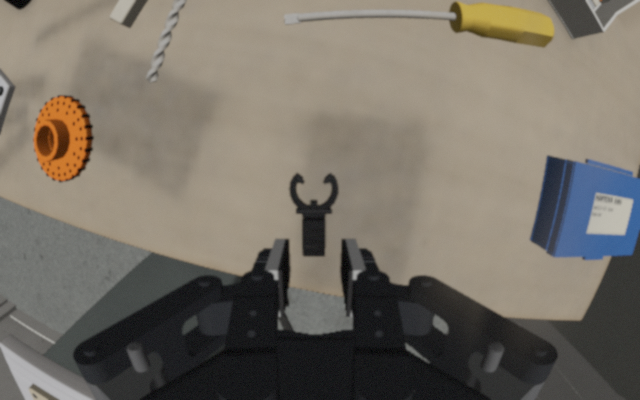

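The clip is upright in the picture, with its tab at (314,235) between the fingers. I'll lower.

Call:
send_rows(
  rows=[
    {"x": -0.12,"y": 0.02,"z": -1,"roll": 0,"claw": 0.7},
    {"x": -0.12,"y": 0.02,"z": -2,"roll": 0,"claw": 0.7},
    {"x": -0.12,"y": 0.02,"z": -3,"roll": 0,"claw": 0.7},
    {"x": -0.12,"y": 0.02,"z": -3.4,"roll": 0,"claw": 0.7},
    {"x": -0.12,"y": 0.02,"z": -3.4,"roll": 0,"claw": 0.7},
  ],
)

```text
clock: 13.23
eef_pos: [432.0, -239.3, 14.5]
tool_rot: [-3.14, 0.001, 0.225]
force: [-0.3, -0.0, 0.3]
width: 25.8
```

Call:
send_rows(
  rows=[
    {"x": 0,"y": 0,"z": 0,"roll": 0,"claw": 0.7},
    {"x": 0,"y": 0,"z": 0,"roll": 0,"claw": 0.7},
  ],
)

```text
clock: 13.4
eef_pos: [432.7, -239.8, 15.6]
tool_rot: [3.141, -0.0, 0.225]
force: [-0.6, -0.1, 0.3]
width: 25.6
```

Call:
send_rows(
  rows=[
    {"x": 0.04,"y": -0.02,"z": -0.15,"roll": 0,"claw": 0.7},
    {"x": 0.04,"y": -0.02,"z": -0.25,"roll": 0,"claw": 0.7},
    {"x": 0.04,"y": -0.02,"z": -0.25,"roll": 0,"claw": 0.7},
  ],
)

```text
clock: 13.65
eef_pos: [433.0, -239.8, 12.9]
tool_rot: [3.141, -0.0, 0.225]
force: [0.2, 0.1, 0.0]
width: 25.6
```

Call:
send_rows(
  rows=[
    {"x": 0,"y": 0,"z": 0,"roll": 0,"claw": 1},
    {"x": 0,"y": 0,"z": 0,"roll": 0,"claw": 1},
    {"x": 0,"y": 0,"z": 0,"roll": 0,"claw": 1},
    {"x": 0,"y": 0,"z": 0,"roll": 0,"claw": 1},
  ],
)

```text
clock: 13.98
eef_pos: [433.0, -239.9, 13.1]
tool_rot: [3.142, -0.0, 0.225]
force: [-0.9, 1.1, 4.4]
width: 11.8
```

Call:
send_rows(
  rows=[
    {"x": 0,"y": 0,"z": 1,"roll": 0,"claw": 1},
    {"x": 0,"y": 0,"z": 3,"roll": 0,"claw": 1},
    {"x": 0,"y": 0,"z": 6,"roll": 0,"claw": 1},
    {"x": 0,"y": 0,"z": 9,"roll": 0,"claw": 1},
    {"x": 0.5,"y": 2,"z": 10,"roll": 7,"claw": 1},
  ],
)

```text
clock: 14.4
eef_pos: [438.3, -225.2, 116.1]
tool_rot: [3.133, -0.001, 0.342]
force: [0.1, 0.1, -0.6]
width: 11.8
```

Call:
send_rows(
  rows=[
    {"x": 0,"y": 2,"z": 0,"roll": 7,"claw": 1},
    {"x": 0,"y": 4,"z": 0,"roll": 14,"claw": 1},
    {"x": 0,"y": 6,"z": 0,"roll": 21,"claw": 1},
    {"x": 0,"y": 8,"z": 0,"roll": 28,"claw": 1},
    {"x": 0,"y": 10,"z": 0,"roll": 35,"claw": 1},
  ],
)

```text
clock: 14.82
eef_pos: [437.8, -118.8, 112.8]
tool_rot: [3.141, -0.0, 0.964]
force: [0.4, 0.0, -0.1]
width: 11.4
```

Call:
send_rows(
  rows=[
    {"x": 0,"y": 3,"z": 0,"roll": 7,"claw": 1},
    {"x": 0.5,"y": 6,"z": 0,"roll": 14,"claw": 1},
    {"x": 1,"y": 9,"z": 0,"roll": 21,"claw": 1},
    {"x": 1.5,"y": 12,"z": 0,"roll": 28,"claw": 1},
    {"x": 2,"y": 13,"z": 0,"roll": 35,"claw": 1},
  ],
)

```text
clock: 15.23
eef_pos: [457.6, 15.2, 112.5]
tool_rot: [-3.14, -0.002, 1.581]
force: [0.0, 0.1, -0.8]
width: 12.3
```

Call:
send_rows(
  rows=[
    {"x": 0,"y": 0,"z": 0,"roll": 0,"claw": 1},
    {"x": 0,"y": 0,"z": 0,"roll": 0,"claw": 1},
    {"x": 0,"y": 0,"z": 0,"roll": 0,"claw": 1},
  ],
)

```text
clock: 15.48
eef_pos: [457.5, 8.8, 112.7]
tool_rot: [-3.141, 0.001, 1.565]
force: [-0.2, -0.5, 0.1]
width: 11.9
```

```bash
python3 look.py w10 clip_bore clip_jaws clip_tab
```

```text
{'clock': 15.483, 'eef_pos': [457.474, 8.783, 112.75], 'tool_rot': [-3.141, 0.001, 1.565], 'force': [-0.22, -0.536, 0.064], 'qpos': [-0.267, 0.6, 0.271, 2.163, -0.374, 0.423, 0.295], 'width': 11.907}
clip_bore [316.2 202. ] 0.95 [458.8  10.8   2.5] 251.38905
clip_bore [308.7  90.2] 0.56 [453.5  99.2   2.5] 160.66165
clip_bore [311.7  85. ] 0.17 [455.8 103.3   2.5] 159.57506
clip_jaws [314.4 193.2] 0.72 [457.4  18.    2.5] 250.0469
clip_tab [316.4 259.5] 0.63 [458.7 -38.9   5. ] 146.85368
```

View pics/w10.png

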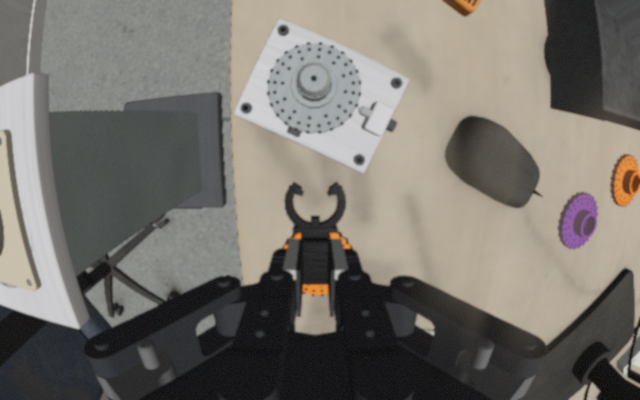

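The clip is held level with its bore at about (316,202), and the spindle head is ahead at (313,82). Next come the offsets between them.

```bash
python3 - <<'E'
from h import *
P=cloud('w10');T=np.load('w10_T.npy');im=cv2.imread('pics/w10.png')
print('bore',w('wrist',(316.2,202),z=102,cal=dict(intrinsics=ctrl.get_calibration('wrist')['intrinsics'],T=T)))
m=(P[...,2]>95)&(P[...,2]<112)&(P[...,1]>25)&(P[...,1]<65)&(abs(P[...,0]-457)<25)
q=P[m];print('clip',len(q),q.mean(0),np.percentile(q,[1,99],axis=0),np.percentile(q[:,2],[10,50,90]))
a=q[q[:,1]>33];h=a[:,:2];
print('clip hull circ',circ(cv2.convexHull(h.astype(np.float32))[:,0]))
q=P[m&(P[...,2]<106)&(P[...,1]>28)]
print('midline',[(y,round((q[abs(q[:,1]-y)<1][:,0].max()+q[abs(q[:,1]-y)<1][:,0].min())/2,2)) for y in range(32,54,3) if (abs(q[:,1]-y)<1).any()])
c=(457.4,98.8)
for a in [(29,34),(42,47),(63,80),(71.5,80)]:print(a,bandcirc(P,c,36 if a[0]<40 else 20,*a))
s=P[(np.hypot(P[...,0]-c[0],P[...,1]-c[1])<6)&(P[...,2]<90)];print('top',np.percentile(s[:,2],[10,50,90]))
E
```

```text
bore [458.57424297  36.85202261 102.        ]
clip 1185 [457.91074008  34.57599232 103.03462951] [[444.033274    25.13675077  99.44334572]
 [471.83013117  46.09444934 104.73192965]] [101.70294533 103.2157841  104.1275209 ]
clip hull circ [458.02112626  36.9897991   14.20523578]
midline [(32, np.float64(457.97)), (35, np.float64(457.94)), (38, np.float64(457.97)), (41, np.float64(457.78)), (44, np.float64(458.06)), (47, np.float64(457.85))]
(29, 34) (array([457.4763934 ,  98.69064052,  32.36024608]), 4954, array([29.9, 31. , 32.2]))
(42, 47) (array([457.37738977,  98.68602652,  14.82756535]), 572, array([43.4, 44.8, 46. ]))
(63, 80) (array([457.53990242,  98.66763532,   9.87744424]), 948, array([67.6, 71.5, 73. ]))
(71.5, 80) (array([457.44637316,  98.50911725,   7.86030477]), 477, array([71.6, 72.2, 73.2]))
top [71.09127179 72.06627227 72.91317033]
```

Call:
send_rows(
  rows=[
    {"x": -0.05,"y": 0,"z": -1.5,"roll": 0,"claw": 1},
    {"x": -0.05,"y": 0,"z": -3,"roll": 0,"claw": 1},
    {"x": -0.05,"y": 0,"z": -4.2,"roll": 0,"claw": 1},
    {"x": -0.05,"y": 0.5,"z": -4.2,"roll": 0,"claw": 1},
    {"x": -0.05,"y": 1.5,"z": -4.2,"roll": 0,"claw": 1},
  ],
)

```text
clock: 16.1
eef_pos: [457.0, 23.8, 70.6]
tool_rot: [-3.14, 0.001, 1.565]
force: [0.2, 0.2, -0.1]
width: 11.7
```

Call:
send_rows(
  rows=[
    {"x": 0,"y": 0.8,"z": 0,"roll": 0,"claw": 1},
    {"x": 0,"y": 1.6,"z": 0,"roll": 0,"claw": 1},
    {"x": 0,"y": 2.2,"z": 0,"roll": 0,"claw": 1},
    {"x": 0,"y": 2.6,"z": 0,"roll": 0,"claw": 1},
    {"x": 0,"y": 2.6,"z": 0,"roll": 0,"claw": 1},
  ],
)

```text
clock: 16.52
eef_pos: [457.6, 52.8, 71.2]
tool_rot: [3.141, -0.001, 1.571]
force: [0.2, 0.9, 0.1]
width: 12.1
```

```bash
python3 - <<'E'
from h import *
for i in range(3):
    s=ctrl.read_state();print({k:np.round(s[k],2).tolist() for k in('clock','eef_pos','tool_rot','force','qpos')});ctrl.get_image('wrist')
E
```

```text
{'clock': 16.52, 'eef_pos': [457.58, 52.76, 71.16], 'tool_rot': [3.14, -0.0, 1.57], 'force': [0.24, 0.9, 0.05], 'qpos': [-0.32, 0.68, 0.21, 2.18, -0.44, 0.32, 0.27]}
{'clock': 16.57, 'eef_pos': [457.55, 51.89, 71.08], 'tool_rot': [3.14, -0.0, 1.57], 'force': [-0.73, 0.31, -0.34], 'qpos': [-0.32, 0.68, 0.21, 2.18, -0.44, 0.32, 0.27]}
{'clock': 16.62, 'eef_pos': [457.51, 51.3, 71.04], 'tool_rot': [3.14, 0.0, 1.57], 'force': [-0.05, -0.11, -0.32], 'qpos': [-0.32, 0.68, 0.22, 2.18, -0.44, 0.32, 0.27]}
```

Call:
send_rows(
  rows=[
    {"x": -0.06,"y": 0.1,"z": -0.03,"roll": 0,"claw": 1},
    {"x": -0.06,"y": 0.2,"z": -0.03,"roll": 0,"claw": 1},
    {"x": -0.06,"y": 0.3,"z": -0.03,"roll": 0,"claw": 1},
    {"x": -0.06,"y": 0.4,"z": -0.03,"roll": 0,"claw": 1},
    {"x": -0.06,"y": 0.4,"z": -0.03,"roll": 0,"claw": 1},
  ],
)

```text
clock: 17.08
eef_pos: [456.8, 55.3, 70.5]
tool_rot: [-3.142, -0.0, 1.569]
force: [0.1, 0.3, -0.5]
width: 12.1
```

Call:
send_rows(
  rows=[
    {"x": 0,"y": 0.05,"z": 0,"roll": 0,"claw": 1},
    {"x": 0,"y": 0.1,"z": 0,"roll": 0,"claw": 1},
    {"x": 0,"y": 0.1,"z": 0,"roll": 0,"claw": 1},
  ],
)

```text
clock: 17.33
eef_pos: [456.8, 56.2, 70.5]
tool_rot: [3.142, -0.0, 1.569]
force: [0.8, 0.1, -0.5]
width: 11.9
```

Call:
send_rows(
  rows=[
    {"x": 0,"y": 0.05,"z": 0,"roll": 0,"claw": 1},
    {"x": 0,"y": 0.05,"z": 0,"roll": 0,"claw": 1},
    {"x": 0,"y": 0.05,"z": 0,"roll": 0,"claw": 1},
  ],
)

```text
clock: 17.58
eef_pos: [456.8, 56.7, 70.5]
tool_rot: [3.142, -0.0, 1.569]
force: [0.1, -0.7, -0.0]
width: 11.8
```

Call:
send_rows(
  rows=[
    {"x": 0,"y": 0.04,"z": 0,"roll": 0,"claw": 1},
    {"x": 0,"y": 0.08,"z": 0,"roll": 0,"claw": 1},
    {"x": 0,"y": 0.08,"z": 0,"roll": 0,"claw": 1},
  ],
)

```text
clock: 17.83
eef_pos: [456.8, 57.5, 70.5]
tool_rot: [3.142, -0.0, 1.569]
force: [-0.2, 0.6, -0.3]
width: 11.8
```

Call:
send_rows(
  rows=[
    {"x": 0,"y": 0.04,"z": 0,"roll": 0,"claw": 1},
    {"x": 0,"y": 0.08,"z": 0,"roll": 0,"claw": 1},
    {"x": 0,"y": 0.08,"z": 0,"roll": 0,"claw": 1},
  ],
)

```text
clock: 18.08
eef_pos: [456.8, 58.4, 70.5]
tool_rot: [3.142, -0.0, 1.569]
force: [-0.4, -0.6, 0.0]
width: 11.8
```

The bore is about 12 mm from the axis with no force, so the clip is in the groove. I'll carry on gently.

Call:
send_rows(
  rows=[
    {"x": 0,"y": 0.05,"z": 0,"roll": 0,"claw": 1},
    {"x": 0,"y": 0.1,"z": 0,"roll": 0,"claw": 1},
    {"x": 0,"y": 0.1,"z": 0,"roll": 0,"claw": 1},
  ],
)

```text
clock: 18.33
eef_pos: [456.8, 59.4, 70.5]
tool_rot: [3.142, -0.0, 1.569]
force: [0.8, -0.2, -0.8]
width: 11.9
```

Call:
send_rows(
  rows=[
    {"x": 0,"y": 0.05,"z": 0,"roll": 0,"claw": 1},
    {"x": 0,"y": 0.1,"z": 0,"roll": 0,"claw": 1},
    {"x": 0,"y": 0.1,"z": 0,"roll": 0,"claw": 1},
  ],
)

```text
clock: 18.58
eef_pos: [456.8, 60.3, 70.5]
tool_rot: [3.141, -0.0, 1.569]
force: [-0.1, 1.1, 0.1]
width: 11.6
```

Call:
send_rows(
  rows=[
    {"x": 0,"y": 0.04,"z": 0,"roll": 0,"claw": 1},
    {"x": 0,"y": 0.07,"z": 0,"roll": 0,"claw": 1},
    {"x": 0,"y": 0.07,"z": 0,"roll": 0,"claw": 1},
  ],
)

```text
clock: 18.83
eef_pos: [457.0, 60.9, 70.6]
tool_rot: [3.141, 0.0, 1.569]
force: [0.6, 0.0, 0.1]
width: 11.4
```

Call:
send_rows(
  rows=[
    {"x": 0,"y": 0.03,"z": 0,"roll": 0,"claw": 1},
    {"x": 0,"y": 0.05,"z": 0,"roll": 0,"claw": 1},
    {"x": 0,"y": 0.05,"z": 0,"roll": 0,"claw": 1},
  ],
)

```text
clock: 19.08
eef_pos: [457.0, 61.3, 70.5]
tool_rot: [3.141, 0.0, 1.569]
force: [-0.3, -1.1, -0.3]
width: 11.8
```

Call:
send_rows(
  rows=[
    {"x": 0,"y": 0.03,"z": 0,"roll": 0,"claw": 1},
    {"x": 0,"y": 0.05,"z": 0,"roll": 0,"claw": 1},
    {"x": 0,"y": 0.05,"z": 0,"roll": 0,"claw": 1},
  ],
)

```text
clock: 19.33
eef_pos: [457.0, 61.7, 70.5]
tool_rot: [3.141, 0.0, 1.569]
force: [0.0, -1.8, 0.4]
width: 11.9
```

Contact is building slowly at the expected distance.

Call:
send_rows(
  rows=[
    {"x": 0,"y": 0.03,"z": 0,"roll": 0,"claw": 1},
    {"x": 0,"y": 0.05,"z": 0,"roll": 0,"claw": 1},
    {"x": 0,"y": 0.05,"z": 0,"roll": 0,"claw": 1},
  ],
)

```text
clock: 19.58
eef_pos: [456.9, 62.1, 70.5]
tool_rot: [3.141, 0.0, 1.568]
force: [0.3, -3.7, 0.1]
width: 12.1
```

Call:
send_rows(
  rows=[
    {"x": 0,"y": 0.03,"z": 0,"roll": 0,"claw": 1},
    {"x": 0,"y": 0.05,"z": 0,"roll": 0,"claw": 1},
    {"x": 0,"y": 0.05,"z": 0,"roll": 0,"claw": 1},
  ],
)

```text
clock: 19.83
eef_pos: [456.9, 62.5, 70.5]
tool_rot: [3.141, 0.0, 1.568]
force: [1.4, -3.5, -0.3]
width: 11.8
```

Call:
send_rows(
  rows=[
    {"x": 0,"y": 0.03,"z": 0,"roll": 0,"claw": 1},
    {"x": 0,"y": 0.05,"z": 0,"roll": 0,"claw": 1},
    {"x": 0,"y": 0.05,"z": 0,"roll": 0,"claw": 1},
  ],
)

```text
clock: 20.08
eef_pos: [456.9, 62.9, 70.5]
tool_rot: [3.141, 0.001, 1.568]
force: [0.6, -4.3, -0.7]
width: 12.2
```

Call:
send_rows(
  rows=[
    {"x": 0,"y": 0.03,"z": 0,"roll": 0,"claw": 1},
    {"x": 0,"y": 0.06,"z": 0,"roll": 0,"claw": 1},
    {"x": 0,"y": 0.06,"z": 0,"roll": 0,"claw": 1},
  ],
)

```text
clock: 20.33
eef_pos: [456.9, 63.3, 70.5]
tool_rot: [3.141, 0.001, 1.568]
force: [0.9, -5.8, -1.0]
width: 11.7
```

Call:
send_rows(
  rows=[
    {"x": 0,"y": 0.03,"z": 0,"roll": 0,"claw": 1},
    {"x": 0,"y": 0.06,"z": 0,"roll": 0,"claw": 1},
    {"x": 0,"y": 0.06,"z": 0,"roll": 0,"claw": 1},
  ],
)

```text
clock: 20.58
eef_pos: [456.9, 63.6, 70.5]
tool_rot: [3.141, 0.001, 1.568]
force: [1.1, -6.3, -0.1]
width: 12.0
```

Call:
send_rows(
  rows=[
    {"x": 0,"y": 0.03,"z": 0,"roll": 0,"claw": 1},
    {"x": 0,"y": 0.06,"z": 0,"roll": 0,"claw": 1},
    {"x": 0,"y": 0.06,"z": 0,"roll": 0,"claw": 1},
  ],
)

```text
clock: 20.83
eef_pos: [456.9, 64.5, 70.5]
tool_rot: [3.141, 0.001, 1.568]
force: [0.1, -5.1, -0.5]
width: 11.7
```

Call:
send_rows(
  rows=[
    {"x": 0,"y": 0.04,"z": 0,"roll": 0,"claw": 1},
    {"x": 0,"y": 0.06,"z": 0,"roll": 0,"claw": 1},
    {"x": 0,"y": 0.06,"z": 0,"roll": 0,"claw": 1},
  ],
)

```text
clock: 21.08
eef_pos: [456.9, 65.0, 70.5]
tool_rot: [3.141, 0.001, 1.568]
force: [1.0, -6.1, -0.1]
width: 11.8
```

Call:
send_rows(
  rows=[
    {"x": 0,"y": 0.04,"z": 0,"roll": 0,"claw": 1},
    {"x": 0,"y": 0.08,"z": 0,"roll": 0,"claw": 1},
    {"x": 0,"y": 0.08,"z": 0,"roll": 0,"claw": 1},
  ],
)

```text
clock: 21.33
eef_pos: [456.9, 65.5, 70.5]
tool_rot: [3.141, 0.001, 1.568]
force: [0.6, -7.4, 0.3]
width: 11.9
```

Call:
send_rows(
  rows=[
    {"x": 0,"y": 0.04,"z": 0,"roll": 0,"claw": 1},
    {"x": 0,"y": 0.08,"z": 0,"roll": 0,"claw": 1},
    {"x": 0,"y": 0.08,"z": 0,"roll": 0,"claw": 1},
  ],
)

```text
clock: 21.58
eef_pos: [456.9, 67.6, 70.5]
tool_rot: [3.141, -0.0, 1.569]
force: [1.0, -1.9, 0.2]
width: 11.7
```

Call:
send_rows(
  rows=[
    {"x": 0,"y": 0.04,"z": 0,"roll": 0,"claw": 1},
    {"x": 0,"y": 0.08,"z": 0,"roll": 0,"claw": 1},
    {"x": 0,"y": 0.08,"z": 0,"roll": 0,"claw": 1},
  ],
)

```text
clock: 21.83
eef_pos: [456.9, 69.6, 70.5]
tool_rot: [3.142, -0.001, 1.57]
force: [1.3, 0.4, -0.9]
width: 12.0
```

Call:
send_rows(
  rows=[
    {"x": 0,"y": 0.04,"z": 0,"roll": 0,"claw": 1},
    {"x": 0,"y": 0.06,"z": 0,"roll": 0,"claw": 1},
    {"x": 0,"y": 0.06,"z": 0,"roll": 0,"claw": 1},
  ],
)

```text
clock: 22.08
eef_pos: [456.9, 69.6, 70.5]
tool_rot: [3.142, -0.001, 1.57]
force: [1.8, 0.5, -0.1]
width: 12.4
```

Call:
send_rows(
  rows=[
    {"x": 0,"y": 0.03,"z": 0,"roll": 0,"claw": 1},
    {"x": 0,"y": 0.05,"z": 0,"roll": 0,"claw": 1},
    {"x": 0,"y": 0.05,"z": 0,"roll": 0,"claw": 1},
  ],
)

```text
clock: 22.33
eef_pos: [456.9, 69.6, 70.5]
tool_rot: [3.141, -0.0, 1.569]
force: [1.8, 1.0, 0.4]
width: 11.9
```

Call:
send_rows(
  rows=[
    {"x": 0,"y": 0.04,"z": 0,"roll": 0,"claw": 1},
    {"x": 0,"y": 0.06,"z": 0,"roll": 0,"claw": 1},
    {"x": 0,"y": 0.06,"z": 0,"roll": 0,"claw": 1},
  ],
)

```text
clock: 22.58
eef_pos: [456.8, 69.7, 70.5]
tool_rot: [3.142, 0.0, 1.569]
force: [2.1, 0.2, -0.4]
width: 11.9
```

```bash
python3 look.py w11 clip_bore clip_tab; python3 - <<'E'
from h import *
cv2.imwrite('pics/v11.png',cv2.imread('pics/w11.png')[80:340,160:480])
E
```

```text
{'clock': 22.583, 'eef_pos': [456.823, 69.74, 70.513], 'tool_rot': [3.142, 0.0, 1.569], 'force': [2.124, 0.22, -0.361], 'qpos': [-0.363, 0.685, 0.222, 2.173, -0.449, 0.326, 0.236], 'width': 11.892}
clip_tab [315.6 260.5] 0.84 [457.6  41.3   5. ] 147.2183
```

View pics/v11.png

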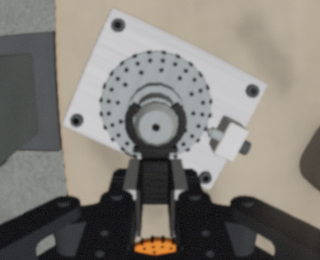

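The clip's jaws surround the spindle, with the head at (155,127) in the crop. I'll give one light confirming push and then release.

Call:
send_rows(
  rows=[
    {"x": 0,"y": 0.04,"z": 0,"roll": 0,"claw": 1},
    {"x": 0,"y": 0.06,"z": 0,"roll": 0,"claw": 1},
    {"x": 0,"y": 0.06,"z": 0,"roll": 0,"claw": 1},
  ],
)

```text
clock: 22.98
eef_pos: [456.8, 70.6, 70.5]
tool_rot: [3.142, -0.0, 1.569]
force: [0.0, -0.6, -0.6]
width: 12.0
```

Call:
send_rows(
  rows=[
    {"x": 0,"y": 0.03,"z": 0,"roll": 0,"claw": 1},
    {"x": 0,"y": 0.06,"z": 0,"roll": 0,"claw": 1},
    {"x": 0,"y": 0.06,"z": 0,"roll": 0,"claw": 1},
  ],
)

```text
clock: 23.23
eef_pos: [456.7, 71.1, 70.5]
tool_rot: [-3.141, 0.0, 1.569]
force: [1.5, -1.1, -0.6]
width: 12.2
```

Call:
send_rows(
  rows=[
    {"x": 0,"y": 0.03,"z": 0,"roll": 0,"claw": 1},
    {"x": 0,"y": 0.05,"z": 0,"roll": 0,"claw": 1},
    {"x": 0,"y": 0.05,"z": 0,"roll": 0,"claw": 1},
  ],
)

```text
clock: 23.48
eef_pos: [456.6, 71.2, 70.5]
tool_rot: [-3.141, 0.0, 1.569]
force: [1.0, -1.2, -0.2]
width: 11.9
```

Call:
send_rows(
  rows=[
    {"x": 0,"y": 0.03,"z": 0,"roll": 0,"claw": 1},
    {"x": 0,"y": 0.05,"z": 0,"roll": 0,"claw": 1},
    {"x": 0,"y": 0.05,"z": 0,"roll": 0,"claw": 1},
  ],
)

```text
clock: 23.73
eef_pos: [456.6, 71.4, 70.5]
tool_rot: [-3.141, 0.001, 1.568]
force: [0.4, -4.3, 0.9]
width: 12.2
```

The clip meets a firm stop at y 71.4 with about 4 N. I'll release it, go up, and check.

Call:
send_rows(
  rows=[
    {"x": 0,"y": -0.08,"z": 0,"roll": 0,"claw": 1},
    {"x": 0,"y": -0.08,"z": 0,"roll": 0,"claw": 0.7},
    {"x": 0,"y": -0.08,"z": 0,"roll": 0,"claw": 0.7},
    {"x": 0,"y": -0.08,"z": 0,"roll": 0,"claw": 0.7},
    {"x": 0,"y": -0.08,"z": 0,"roll": 0,"claw": 0.7},
  ],
)

```text
clock: 24.15
eef_pos: [456.6, 72.0, 70.5]
tool_rot: [-3.141, -0.001, 1.57]
force: [0.2, -0.2, -0.5]
width: 25.3
```

Call:
send_rows(
  rows=[
    {"x": 0,"y": 0,"z": 0.5,"roll": 0,"claw": 0.7},
    {"x": 0,"y": 0,"z": 2,"roll": 0,"claw": 0.7},
    {"x": 0,"y": -1,"z": 4,"roll": 0,"claw": 0.7},
    {"x": 0,"y": -3,"z": 6,"roll": 0,"claw": 0.7},
    {"x": 0,"y": -5,"z": 8,"roll": 0,"claw": 0.7},
  ],
)

```text
clock: 24.57
eef_pos: [456.5, 21.5, 151.6]
tool_rot: [-3.141, -0.0, 1.571]
force: [-0.3, 0.9, 0.0]
width: 25.5
```

Call:
send_rows(
  rows=[
    {"x": 0,"y": 0,"z": 0,"roll": 0,"claw": 0.7},
    {"x": 0,"y": 0,"z": 0,"roll": 0,"claw": 0.7},
    {"x": 0,"y": 0,"z": 0,"roll": 0,"claw": 0.7},
    {"x": 0,"y": 0,"z": 0,"roll": 0,"claw": 0.7},
    {"x": 0,"y": 0,"z": 0,"roll": 0,"claw": 0.7},
  ],
)

```text
clock: 24.98
eef_pos: [456.2, 22.3, 149.8]
tool_rot: [-3.14, -0.0, 1.571]
force: [0.5, -0.7, 1.0]
width: 25.9
```

```bash
python3 look.py w12 clip_bore clip_tab; python3 - <<'E'
from h import *
im=cv2.imread('pics/w12.png');cv2.imwrite('pics/v12.png',cv2.resize(im[60:240,200:440],None,fx=3,fy=3,interpolation=cv2.INTER_CUBIC))
P=cloud('w12');c=(457.45,98.7)
r=np.hypot(P[...,0]-c[0],P[...,1]-c[1])
m=(P[...,2]>48)&(P[...,2]<68.5)&(r<46)&(im.max(2)<80);q=P[m];print(len(q),np.percentile(q[:,2],[5,25,50,75,95]))
a=q[r[m]<17];print('ring',len(a),circ(cv2.convexHull(a[:,:2].astype(np.float32))[:,0]));t=q[r[m]>19];print('tab',t.mean(0),np.percentile(r[m],[95,100]))
print('plate',bandcirc(P,c,36,29,34))
E
```

```text
{'clock': 24.983, 'eef_pos': [456.209, 22.28, 149.789], 'tool_rot': [-3.14, -0.0, 1.571], 'force': [0.459, -0.688, 0.964], 'qpos': [-0.348, 0.535, 0.34, 2.137, -0.348, 0.523, 0.253], 'width': 25.88}
clip_bore [320.5 106.2] 0.65 [461.2 102.3   2.5] 198.16019
clip_bore [317.2 108.9] 0.17 [458.2  99.9   2.5] 198.84613
clip_tab [314.5 148.8] 0.93 [455.9  64.2   5. ] 214.59294
1058 [59.51528657 60.7218763  62.55885582 63.76224767 64.92312063]
ring 462 [457.19404226  96.11004999  14.27701686]
tab [456.61024558  69.48117684  63.68307268] [38.3140771  40.75147462]
plate (array([457.3728942 ,  98.71441028,  32.16254313]), 3135, array([29.9, 31.1, 32.2]))
```

View pics/v12.png

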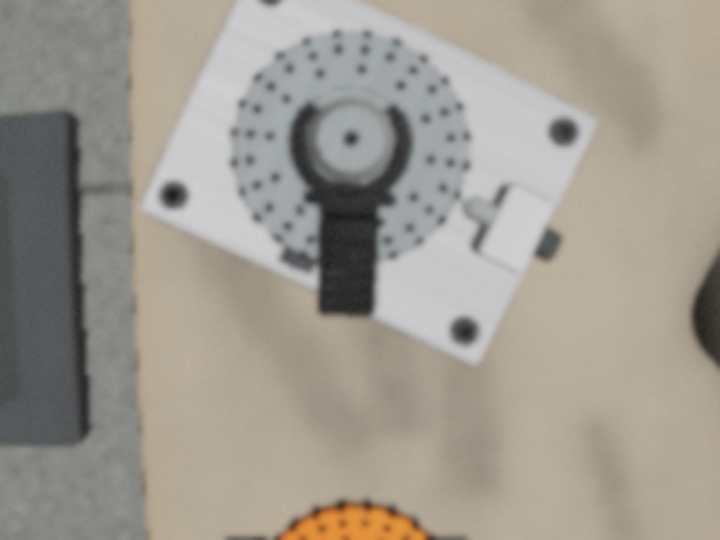

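```bash
python3 -c "
from cell import ctrl
print(ctrl.finish_job(), ctrl.read_state()['clock'])"
```

```text
the job is handed in; nothing more can be done
the job is handed in; nothing more can be done
```

The indexing head is back together and handed in: the plate is on its seat and the clip is snapped into the spindle groove. It took about 25 s on the robot clock.

- **Plate:** I gripped the grey plate by its hub and lowered it over the spindle with almost no sideways force. It touched the seat at about 5 N and I let go. The last look shows it level, and centred on the spindle to within about 0.1 mm.
- **Clip:** I took it by the tab. From the spindle top's height, measured with the wrist camera, I put the groove's middle at about 60 mm. The clip slid freely past the 14.5 mm stop on the first try. It met the core at about 10 mm, the push peaked at 7.4 N in the readings, and it snapped in. It then came up against a firm stop at about 4 N, and I released it.
- **Last picture:** The jaws wrap the spindle and the tab's end is 40.8 mm from the axis (41 mm expected when fully home). The gripper is clear, and I touched none of the other things on the desk.

Two checks did not fully agree:
- **Clip centre:** A circle fitted to the visible part of the clip put its centre about 2.6 mm short of the axis. I think that fit is skewed because the clip is an open E, and I trusted the tab distance and the firm stop instead.
- **Clip travel:** After the snap the gripper still moved about 1.8 mm before the firm stop. I put that down to the clip finishing its travel, or the tab slipping slightly in the grip.

I viewed 11 pictures, one over the budget.

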